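# Ring up one tube of sweets at the stall's scanner

### The job

A customer is buying the tube of sweets with the ball-shaped cap: pull it up out of its cup in the display stand and stand it upright in the middle of the rubber mat in front of the scanner, its barcode label squarely facing the scanner's window. Then, with the tube standing there on its own, squeeze the scanner's trigger fully home and let it spring back. Leave the tube standing, and leave the other tubes and the goods on the counter where they are.

Things in the scene. Friction and masses are not known exactly. Their poses are not given: they have to be found in the camera images.
- ball_tube: THE TUBE TO SELL: an upright clear square-section tube of pale sweets, 28 x 28 mm, about 90 g, with a white square collar and a white ball (diameter 25 mm) on top. The square body with its collar reaches 152 mm above the underside, the ball's top 176 mm. Which cup it stands in varies. Origin: centre of its underside, axes as ball_tube_mid.
- ball_tube_mid (a point): Middle of the tube to sell: on its axis, 88 mm above its underside. z = up along the tube. The barcode label (24 mm wide, 18 to 76 mm above the underside) is on its -x face, the face towards the robot's side of the stand at the start.
- cone_tube_mid (a point): Another tube of the same body and label, but with a pointed cone-shaped cap (total height 178 mm); not for sale now. This point is on its axis 88 mm above its underside.
- block_tube_mid (a point): Another tube of the same body and label, but with a square block-shaped cap (total height 176 mm); not for sale now. This point is on its axis 88 mm above its underside.
- flat_tube_mid (a point): Another tube of the same body and label, but with a plain flat cap (total height 155 mm); not for sale now. This point is on its axis 88 mm above its underside.
- stand: White plastic display stand, fixed: a tray 70 x 262 mm with four upright open square cups in a row along its y axis (y = -90, -30, +30, +90 mm), each 40 mm square outside, 34 mm inside, one tube in each. Cup rims are 86 mm above the counter, their inner floors 9 mm. Origin: centre of its underside. -x faces the robot's side.
- scanner: Dark pistol-shaped barcode scanner lying on its side, clamped in a fixed grey cradle. Origin: on the counter under trigger_pinch. +x = the way the window looks. Handle along y, butt at +y (to 105 mm, in a saddle 52 mm high from y = 81 mm). Head at y = -33 to -112 mm, x = -82 to +87 mm, top 81 mm high. Base plate 8 mm high, 190 x 245 mm.
- scan_window (a point): Centre of the scanner's dark red window, 47 mm above the counter; it looks along the scanner's +x.
- mat_middle (a point): Middle of the top of the black rubber counter mat (125 x 125 mm, 3 mm thick) in front of the window, 97 mm out from it along the scanner's +x. Axes as the scanner's.
- trigger_pinch (a point): Where to squeeze: in the handle beside the trigger blade, 47 mm above the counter, axes as the scanner's. One finger goes in front of the trigger (+x), one behind the handle (-x), closing along x. Handle's back: 28 mm to -x; trigger's front: about 29 mm to +x at rest, 18 mm squeezed. Below the fingers is only the 8 mm base plate.
- trigger (a joint): Trigger angle in rad: 0 at rest, 0.22 fully squeezed home at its stop. Sprung: about 3 N at the pinch point starts it, 6 N holds it home; it returns by itself. Blade from y = -32 mm (hinge, by the head) to +18 mm (tip) in the scanner's frame, 36 to 58 mm above the counter; the handle there is 30 to 64 mm above the counter.
- yoyo_mid (a point): Wooden yo-yo lying flat, diameter 56 mm, 34 mm high, loose; point half-way up. Bystander.
- sweet_carton_mid (a point): Flat tan sweet carton 62 x 92 x 24 mm, loose; point half-way up. Bystander.
- drink_can_mid (a point): Drink can, diameter 66 mm, 115 mm high, loose; point half-way up. Bystander.
- toffee_tin_mid (a point): Flat round metal tin, diameter 82 mm, 32 mm high, loose, on the robot's side of the stand; point half-way up. Bystander.
- small_jar_mid (a point): Small clear jar of sweets, diameter 76 mm, 105 mm high, loose, behind the stand; point half-way up. Bystander.
Mind the look-alikes: they are no part of the job. What is shaped like the ball_tube but blue is not meant.

How it is judged:
By the outcome, as a careful person would: the job done as asked, in the order asked, and still so for the second after the job is handed in, with the robot touching nothing.
It also fails if it takes over 58 s, if anything falls off the work surface, if the arm or the gripper's body presses on something with over 40 N, if the wrist force passes 120 N, or if a joint passes its speed limit or range.

### The arm

A 6-joint arm with a two-finger parallel gripper is mounted at the origin on the work surface. World frame = base frame: x ahead of the robot, y to its left, z up, the work surface at z = 0. Lengths are in m, angles in rad, forces in N, time in s.
With the tool pointing down it reaches from about 0.3 to 1 m from the base axis. Payload 5.1 kg.
Tool frame: the origin (TCP) lies at the very end of the fingers, on their centre line; the grasp point (between the pads) lies 19 mm behind it (ctrl.grasp_offset is the distance from the TCP to the grasp point, in m); z points along the fingers, y is the direction in which the jaws open and shut (so a half turn about z gives the same grasp; the last joint's range is limited). The gripper opens to 95 mm and grips with 3 to 60 N. Pads are 20 mm wide; open, the fingers measure 119 mm over their backs; the gripper's body (75 mm by 180 mm) begins 59 mm behind the grasp point.
Start: joints at [-1.392, 0.124, 1.65, -0, 1.367, -0.083], TCP at [0.168, -0.628, 0.215] pointing down, gripper open.
Joint ranges: [-2.61, 2.61], [-1.02, 2.33], [0.03, 2.71], [-1.35, 4.49], [0.32, 2.68], [-2.91, 2.91]. Speed limits (rad/s): [2.57, 2.57, 3.14, 3.14, 3.14, 3.14].

### API

Orientations are given as a unit quaternion [x, y, z, w].
In Python, from plant import ctrl, claw, get_image gives the robot as it stands. Calls block until the motion is done:
- ctrl.goto(position, orientation): joint-space move of the TCP to a pose.
- ctrl.move_l(position, rot=None, max_speed=0.15, until_force=None): straight line of the TCP; rot=None keeps the orientation; max_speed is the mean speed in m/s. With until_force (N) it stops when the force on the tool has changed by that much, and returns True; else False.
- ctrl.move_j(angles): joint-space move.
- claw.grip(opening): finger opening in m; the grip force is fixed at half the most; returns when the fingers have stopped.
- ctrl.dwell(seconds).
- ctrl.inverse_kinematics(position, orientation): joint angles nearest the present ones, or None.
- get_image(name): name is "side" or "top" or "wrist"; returns a dict with "image" (420x560x3 uint8, red, green, blue), "depth" (420x560 float32, m along the optical axis (not along the pixel's ray), 0 where there is no reading), "fx", "fy", "cx", "cy" (pixels), "rvec" (rotation vector, rad) and "tvec" (3), from world to camera coordinates, as OpenCV has them. Camera axes: x right, y down, z forward; pixel columns grow to the right and rows downward; lengths in m; the calibration is good to about 2 mm. The wrist camera is an equidistant fisheye: a pixel r from the principal point sees the ray r / f radians off the axis. A picture is of the moment at which its call begins.
A pose or a line that the arm cannot do raises ctrl.IKError and nothing moves.
- ctrl.close_job(): hands the job in, once; it reports no verdict.
Readings, each from a call of its own:
- ctrl.current_clock(): time.
- ctrl.current_joint_pos(): joint angles.
- ctrl.current_qd(): joint speeds.
- ctrl.current_tau(): joint torques, N m.
- ctrl.current_tool_pos(): TCP position.
- ctrl.current_tcp_rot(): TCP orientation.
- ctrl.current_ft_force(): force on the tool from outside, world axes, zero at the start.
- ctrl.current_wrist_torque(): the same for the moment, N m.
- ctrl.current_grip_width(): finger opening in m.
Only numpy, scipy, OpenCV 4.12 (cv2) and the standard library are available. Lean on these libraries where they do the work, as an engineer would, in place of code of your own. Each camera call takes 0.05 s, during which the arm holds its last target.

## Working session

There is one attempt and no reset: what is moved stays moved. The work goes in short steps, each a Python script; the robot and the scene stay as the last script left them, time stands still between calls to the robot, and variables do not carry over. Pictures are saved under pics/ and viewed, and the job is handed in when it is done.

```bash
ls; mkdir -p pics; cat > h.py <<'E'
import numpy as np, cv2
from plant import ctrl, claw, get_image
def snap(n,f):
    d=get_image(n); np.savez('pics/'+f+'.npz',**d)
    cv2.imwrite('pics/'+f+'.png',cv2.cvtColor(d['image'],cv2.COLOR_RGB2BGR)); return d
def cloud(d):
    # world points of depth image (pinhole)
    v,u=np.mgrid[:d['depth'].shape[0],:d['depth'].shape[1]]
    z=d['depth']; P=np.stack([(u-d['cx'])/d['fx']*z,(v-d['cy'])/d['fy']*z,z],-1)
    R=cv2.Rodrigues(np.array(d['rvec']))[0]; t=np.array(d['tvec']).reshape(3)
    W=(P-t)@R; W[z<=0]=np.nan; return W
E
python3 - <<'E'
from h import *
for n in ['side','top','wrist']:
    d=snap(n,n+'0'); R=cv2.Rodrigues(np.array(d['rvec']))[0]
    print(n,d['fx'],d['fy'],d['cx'],d['cy'],-R.T@np.array(d['tvec']).reshape(3),R[2])
print(ctrl.current_clock(),ctrl.current_tcp_rot(),ctrl.grasp_offset,ctrl.current_grip_width())
E
```

```text
pics
side 450.71517863145067 450.71517863145067 287.06703265549845 212.64828194944045 [ 0.34390744 -0.8885972   0.80588891] [ 0.1874121   0.75872952 -0.62386394]
top 381.6921104574822 381.6921104574822 280.4539829307704 213.02310900082418 [ 5.04126236e-01 -4.21440563e-04  9.27309840e-01] [ 0.05437366 -0.01653662 -0.99838372]
wrist 325.19226210127806 325.19226210127806 280.1197730574463 216.00451514323828 [ 0.2428951  -0.60688212  0.38386811] [-0.26754318 -0.06934244 -0.96104749]
0.15 [ 9.91446918e-01  1.30508104e-01 -5.12747226e-05 -8.00131885e-04] 0.0188 0.09496407113445712
```

View pics/top0.png

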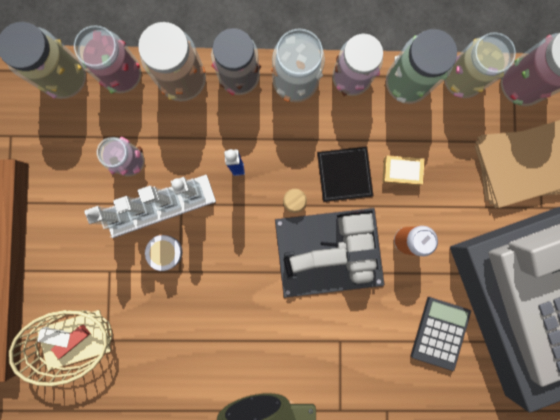

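View pics/side0.png

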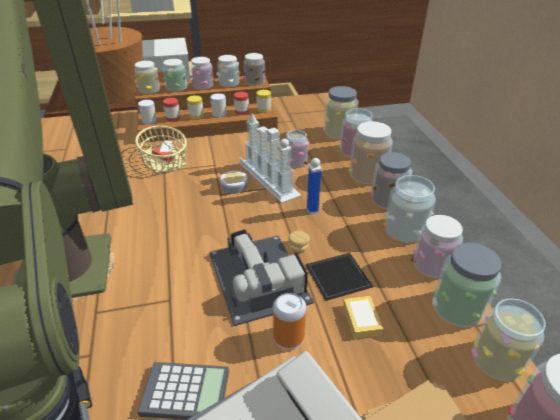

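```bash
python3 - <<'E'
from h import *
a=cv2.imread('pics/top0.png')[165:255,70:260]; b=cv2.imread('pics/side0.png')[105:215,215:335]
a=cv2.resize(a,None,fx=4,fy=4,interpolation=cv2.INTER_CUBIC)
cv2.imwrite('pics/za.png',a)
cv2.imwrite('pics/zb.png',cv2.resize(b,None,fx=5,fy=5,interpolation=cv2.INTER_CUBIC))
a=cv2.imread('pics/top0.png')[140:305,265:400]
cv2.imwrite('pics/zc.png',cv2.resize(a,None,fx=3.6,fy=3.6,interpolation=cv2.INTER_CUBIC))
d=np.load('pics/top0.npz');W=cloud(d)
for u,v in [(90,213),(122,204),(148,195),(180,185),(345,174),(232,155),(295,200),(404,170),(163,250),(115,155),(422,240),(325,258),(360,225)]:
    print(u,v,W[v,u].round(3))
d=np.load('pics/side0.npz');W=cloud(d)
for u,v in [(252,118),(285,145),(339,276),(271,270)]:
    print(u,v,W[v,u].round(3))
E
```

```text
90 213 [0.542 0.358 0.18 ]
122 204 [0.561 0.304 0.162]
148 195 [0.577 0.245 0.185]
180 185 [0.598 0.184 0.183]
345 174 [ 0.652 -0.173  0.002]
232 155 [0.66  0.084 0.173]
295 200 [ 0.584 -0.049  0.036]
404 170 [ 0.659 -0.311  0.024]
163 250 [0.464 0.257 0.032]
115 155 [0.674 0.351 0.09 ]
422 240 [ 0.493 -0.319  0.109]
325 258 [ 0.45  -0.116  0.065]
360 225 [ 0.525 -0.193  0.075]
252 118 [0.537 0.353 0.174]
285 145 [0.599 0.178 0.171]
339 276 [ 0.652 -0.178  0.001]
271 270 [ 0.481 -0.191  0.073]
```

View pics/za.png

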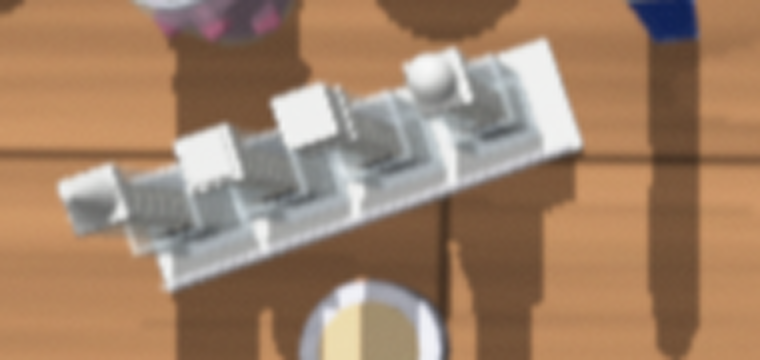

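View pics/zb.png

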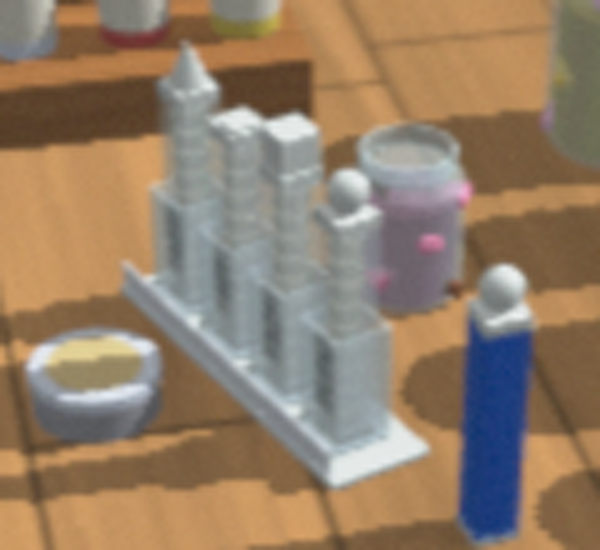

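View pics/zc.png

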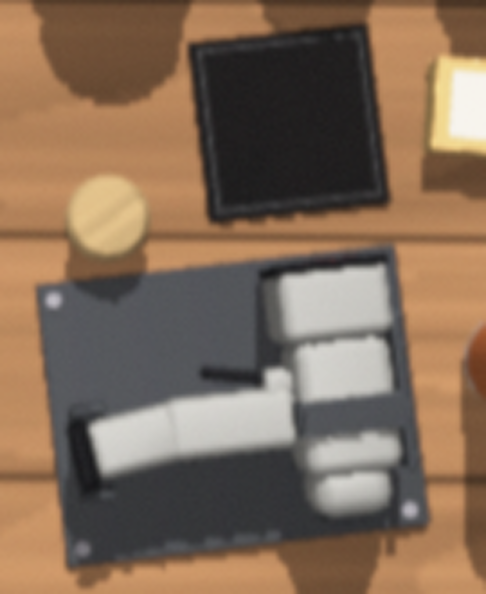

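```bash
cat > meas.py <<'E'
from h import *
def onplane(d,uv,z):
    R=cv2.Rodrigues(np.array(d['rvec']))[0]; c=-R.T@np.array(d['tvec']).reshape(3)
    uv=np.atleast_2d(uv).astype(float)
    r=np.c_[(uv[:,0]-d['cx'])/d['fx'],(uv[:,1]-d['cy'])/d['fy'],np.ones(len(uv))]@R
    return (c+r*((z-c[2])/r[:,2])[:,None])[:,:2]
def rect(P):
    (c,s,a)=cv2.minAreaRect((np.asarray(P)*1000).astype(np.float32)); return np.round(c,1),np.round(s,1),round(a,2)
E
python3 - <<'E'
from meas import *
for n in ['top','side']:
    d=dict(np.load(f'pics/{n}0.npz')); W=cloud(d); g=d['image'].astype(int); mx=g.max(2); X,Y,Z=W[...,0],W[...,1],W[...,2]
    # mat
    m=(mx<55)&(X>.56)&(X<.75)&(Y<-.07)&(Y>-.27)&(Z<.02)
    k,l,st,_=cv2.connectedComponentsWithStats(m.astype(np.uint8)); i=1+st[1:,4].argmax(); m=l==i
    v,u=np.nonzero(m); print(n,'mat',m.sum(),rect(onplane(d,np.c_[u,v],.003)),np.nanmean(Z[m]))
    # base plate
    m=(g[...,0]-g[...,2]<15)&(X>.3)&(X<.58)&(Y<.05)&(Y>-.30)&(Z<.02)&(Z>-.01)&(mx<130)
    k,l,st,_=cv2.connectedComponentsWithStats(m.astype(np.uint8)); i=1+st[1:,4].argmax(); m=l==i
    v,u=np.nonzero(m); print('base',m.sum(),rect(onplane(d,np.c_[u,v],.008)),np.nanmean(Z[m]))
    # ball
    m=(mx-g.min(2)<40)&(np.hypot(X-.598,Y-.182)<.03)&(Z>.163)
    print('ball',m.sum(),np.nanmedian(W[m],0),np.nanmin(W[m],0),np.nanmax(W[m],0))
    v,u=np.nonzero(m); print('ball px',u.mean(),v.mean(),onplane(d,[[u.mean(),v.mean()]],.1725))
    # tray
    m=(mx-g.min(2)<40)&(mx>120)&(abs(Z-.008)<.012)&(X>.45)&(X<.68)&(Y>.1)&(Y<.42)
    k,l,st,_=cv2.connectedComponentsWithStats(m.astype(np.uint8)); i=1+st[1:,4].argmax(); m=l==i
    v,u=np.nonzero(m);print('tray',m.sum(),rect(W[m][:,:2]),np.nanmedian(Z[m]))
    # collars
    m=(mx-g.min(2)<40)&(Z>.125)&(Z<.2)&(X>.45)&(X<.68)&(Y>.13)&(Y<.42)
    print('tops',rect(W[m][:,:2]))
    # tall stuff: highest and near
    print('jars xmin',np.nanmin(X[(Z>.06)&(X>.7)&(abs(Y)<.5)]),'zmax',np.nanmax(Z[(X>.7)&(abs(Y)<.5)&(X<1.1)]))
    m=(X>.35)&(X<.55)&(Y<-.02)&(Y>-.25)&(Z>.03)
    for yy in []: pass
E
```

```text
top mat 2306 (array([ 652.2, -172.1]), array([122.3, 120. ]), 6.73) 0.0024879087648006187
base 4100 (array([ 461.2, -133.5]), array([186.4, 241.2]), 6.83) 0.007581669065129033
ball 134 [0.59772907 0.18872654 0.18008842] [0.58677727 0.17455956 0.16301136] [0.6144293  0.20073402 0.18727207]
ball px 177.82089552238807 185.02985074626866 [[0.59896082 0.19069906]]
tray 841 (array([572.7, 279. ]), array([ 72.8, 264.5]), 18.62) 0.005998886496295961
tops (array([569. , 276.3]), array([ 29. , 209.6]), 19.52)
jars xmin 0.7000355413852509 zmax 0.16879653870692385
side mat 1262 (array([ 654.7, -175.1]), array([111.1, 102.5]), 6.96) 0.0014409371927458416
base 1740 (array([ 415.2, -144.4]), array([ 98.6, 244.1]), 6.95) 0.007193746125645934
ball 61 [0.59731701 0.18314894 0.17643703] [0.58722865 0.17502948 0.16366154] [0.60982901 0.19778555 0.18385798]
ball px 284.24590163934425 142.672131147541 [[0.59921384 0.18850323]]
tray 553 (array([560.6, 274.3]), array([ 71.5, 272.3]), 23.37) 0.007975991153094724
tops (array([569.1, 274.7]), array([ 31.8, 213.6]), 19.42)
jars xmin 0.7003576683908607 zmax 0.1666172348817064
```

```bash
python3 - <<'E'
from meas import *
d=dict(np.load('pics/top0.npz')); W=cloud(d)
a=np.radians(6.85); ex=np.array([np.cos(a),np.sin(a)]); ey=np.array([-np.sin(a),np.cos(a)])
P=W.reshape(-1,3); P=P[np.isfinite(P[:,0])]; q=P[:,:2]-[.461,-.1224]
x=q@ex*1000;y=q@ey*1000;z=P[:,2]*1000
m=(abs(x)<110)&(abs(y)<140); x,y,z=x[m],y[m],z[m]
# max-height grid 5mm cells: rows x from +100 down, cols y from +130 to -140
H=np.full((42,56),np.nan)
i=((105-x)//5).astype(int);j=((135-y)//5).astype(int)
for a_,b_,c_ in zip(i,j,z):
    if 0<=a_<42 and 0<=b_<56: H[a_,b_]=np.nanmax([H[a_,b_],c_])
im=np.nan_to_num(H/90*255).clip(0,255).astype(np.uint8)
im=cv2.resize(im,None,fx=12,fy=12,interpolation=cv2.INTER_NEAREST)
im=cv2.applyColorMap(im,cv2.COLORMAP_JET)
cv2.circle(im,(int(135/5*12),int(105/5*12)),4,(255,255,255),-1)
cv2.imwrite('pics/H.png',im)
hd=(z>70);print('head',np.percentile(x[hd],[1,99]),np.percentile(y[hd],[1,99]),np.percentile(z[hd],[50,99]))
for lo,hi in [(-10,10),(10,30),(30,50),(50,70),(70,80)]:
    s=(z>45)&(z<75)&(y>lo)&(y<hi)&(abs(x)<50); print(lo,hi,s.sum(),np.percentile(x[s],[2,98]).round(1),np.median(z[s]).round(1))
s=(z>25)&(abs(x)<60)&(y>40);print('butt',np.percentile(y[s],99), 'x',np.percentile(x[s],[2,98]))
s=(z>25)&(z<60)&(x>10)&(abs(y)<35);print('blade',np.percentile(y[s],[3,97]),np.percentile(x[s],[3,50,97]),s.sum())
E
```

```text
head [-61.20386218  84.1070426 ] [-107.32983677  -39.5275035 ] [76.9430933  82.28292973]
-10 10 181 [-29.2  23.6] 62.1
10 30 154 [-29.    7.9] 63.1
30 50 143 [-28.8   6.2] 62.0
50 70 145 [-32.4   2.4] 62.0
70 80 79 [-46.7   7.6] 61.6
butt 99.45385993754398 x [-46.67247147   8.44851138]
blade [-33.01819373  10.74306328] [10.74629206 18.73122479 24.16471129] 78
```

View pics/H.png

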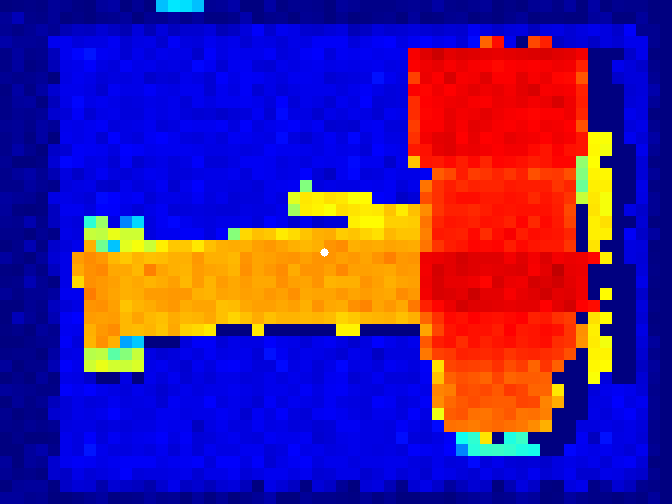

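```bash
cat >> meas.py <<'E'
def q(psi):
    t=np.radians((psi+90)/2); return [np.cos(t),np.sin(t),0.,0.]
E
python3 - <<'E'
from meas import *
for off in (0,180,-180):
    for p,psi in [((.599,.190,.32),19.1),((.599,.190,.114),19.1),((.6525,-.1725,.34),6.85),((.6525,-.1725,.11),6.85),((.456,-.123,.2),6.85),((.456,-.123,.028),6.85)]:
        r=ctrl.inverse_kinematics(p,q(psi+off)); print(off,p,None if r is None else np.round(r,2))
d=dict(np.load('pics/side0.npz'))
E
```

```text
0 (0.599, 0.19, 0.32) [ 0.22  0.03  1.57 -0.    1.54 -0.11]
0 (0.599, 0.19, 0.114) [ 0.22  0.16  1.79 -0.    1.2  -0.11]
0 (0.6525, -0.1725, 0.34) [-0.34  0.13  1.43 -0.    1.58 -0.46]
0 (0.6525, -0.1725, 0.11) [-0.34  0.26  1.68 -0.    1.21 -0.46]
0 (0.456, -0.123, 0.2) [-0.38 -0.27  2.05 -0.    1.37 -0.5 ]
0 (0.456, -0.123, 0.028) [-0.38 -0.07  2.19 -0.    1.03 -0.5 ]
180 (0.599, 0.19, 0.32) None
180 (0.599, 0.19, 0.114) None
180 (0.6525, -0.1725, 0.34) [-0.34  0.13  1.43 -0.    1.58  2.68]
180 (0.6525, -0.1725, 0.11) [-0.34  0.26  1.68 -0.    1.21  2.68]
180 (0.456, -0.123, 0.2) [-0.38 -0.27  2.05 -0.    1.37  2.64]
180 (0.456, -0.123, 0.028) [-0.38 -0.07  2.19 -0.    1.03  2.64]
-180 (0.599, 0.19, 0.32) None
-180 (0.599, 0.19, 0.114) None
-180 (0.6525, -0.1725, 0.34) [-0.34  0.13  1.43 -0.    1.58  2.68]
-180 (0.6525, -0.1725, 0.11) [-0.34  0.26  1.68 -0.    1.21  2.68]
-180 (0.456, -0.123, 0.2) [-0.38 -0.27  2.05 -0.    1.37  2.64]
-180 (0.456, -0.123, 0.028) [-0.38 -0.07  2.19 -0.    1.03  2.64]
```

View pics/wrist0.png

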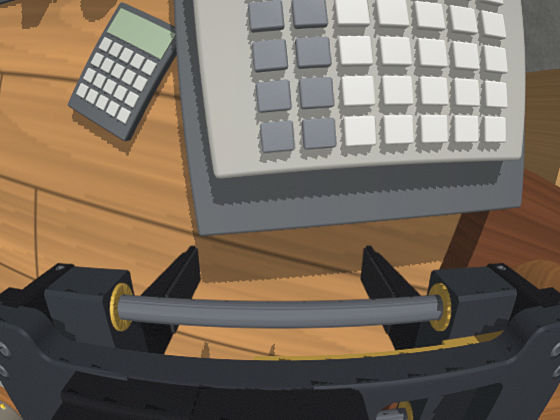

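```bash
python3 - <<'E'
from meas import *
ctrl.move_l([.168,-.628,.34],max_speed=.3)
ctrl.goto([.599,.190,.34],q(19.1))
print(ctrl.current_clock(),ctrl.current_tool_pos(),ctrl.current_joint_pos())
snap('wrist','w1'); snap('top','t1')
E
```

```text
3.95 [0.59922724 0.18928753 0.339989  ] [ 2.20656821e-01  2.89495324e-02  1.54324215e+00 -1.88796794e-04
  1.56942626e+00 -1.11601104e-01]
```

View pics/w1.png

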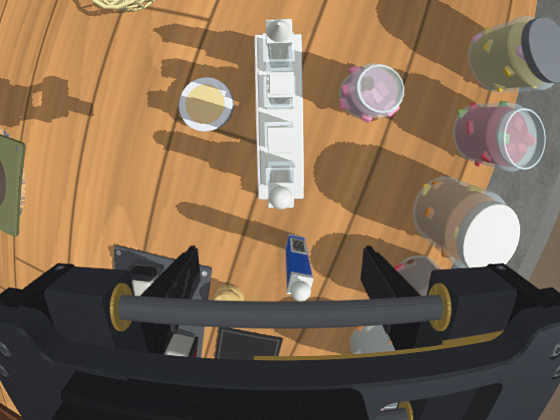

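```bash
cat >> meas.py <<'E'
def fray(d,u,v,z):
    R=cv2.Rodrigues(np.array(d['rvec']))[0]; c=-R.T@np.array(d['tvec']).reshape(3)
    x=(u-d['cx'])/d['fx'];y=(v-d['cy'])/d['fy'];r=np.hypot(x,y)
    ray=R.T@np.array([np.sin(r)*x/r,np.sin(r)*y/r,np.cos(r)]); return (c+ray*(z-c[2])/ray[2])[:2]
E
python3 - <<'E'
from meas import *
d=dict(np.load('pics/w1.npz'))
for n,u,v,z in [('ball',280.5,196,.1725),('cone',279.5,30,.17),('tray c1',258,200,.006),('tray c2',303,199,.006),('mat a',220,330,.003),('mat b',281,338,.003)]:
    print(n,fray(d,u,v,z).round(4))
g=d['image'][175:225,250:310]; cv2.imwrite('pics/z2.png',cv2.resize(g[...,::-1],None,fx=10,fy=10,interpolation=cv2.INTER_CUBIC))
E
```

```text
ball [0.5979 0.1928]
cone [0.5392 0.3601]
tray c1 [0.5783 0.1401]
tray c2 [0.6456 0.165 ]
mat a [ 0.5855 -0.1269]
mat b [ 0.7015 -0.1043]
```

View pics/z2.png

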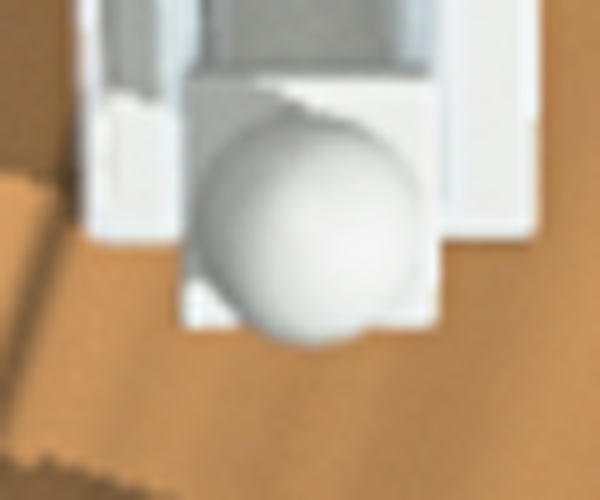

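```bash
python3 - <<'E'
from meas import *
p=[.5985,.1905]
ctrl.move_l(p+[.20],rot=q(19.3),max_speed=.25)
r=ctrl.move_l(p+[.117],max_speed=.1,until_force=8)
print(r,ctrl.current_tool_pos(),ctrl.current_ft_force(),ctrl.current_clock())
if not r:
    claw.grip(0.015); print(ctrl.current_grip_width(),ctrl.current_ft_force(),ctrl.current_tool_pos())
    snap('side','s2'); print(ctrl.current_clock())
E
```

```text
False [0.59913626 0.19065453 0.11789981] [-0.02900079 -0.1018627  -0.4651253 ] 5.7417
0.028050199445516694 [ 0.21446676 -0.94440978 -1.32979236] [0.59848601 0.19050819 0.1169527 ]
6.85
```

View pics/s2.png

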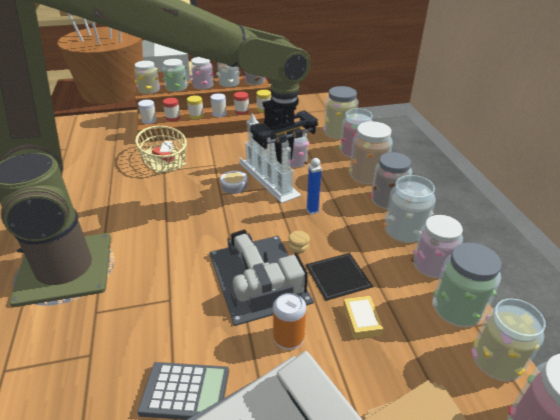

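```bash
python3 - <<'E'
from meas import *
p=[.5985,.1905]
ctrl.move_l(p+[.215],max_speed=.1)
print(ctrl.current_ft_force())
ctrl.move_l(p+[.33],max_speed=.25)
print(ctrl.current_grip_width(),ctrl.current_ft_force())
snap('side','s3'); snap('wrist','w3')
ctrl.move_l([.6525,-.1725,.33],rot=q(6.85),max_speed=.2)
snap('side','s4'); snap('wrist','w4')
print(ctrl.current_clock(),ctrl.current_tool_pos(),ctrl.current_grip_width())
a=[cv2.imread(f'pics/{n}.png') for n in ['s3','w3','s4','w4']]
v=np.vstack([np.hstack(a[:2]),np.hstack(a[2:])]); cv2.imwrite('pics/q4.png',cv2.resize(v,(800,600),interpolation=cv2.INTER_AREA))
E
```

```text
[-0.84459259  0.46194498 -1.43189159]
0.02794591229006335 [ 0.34760029  0.66882477 -2.12348183]
10.775 [ 0.65255543 -0.17166576  0.33012171] 0.02785388569819323
```

View pics/q4.png

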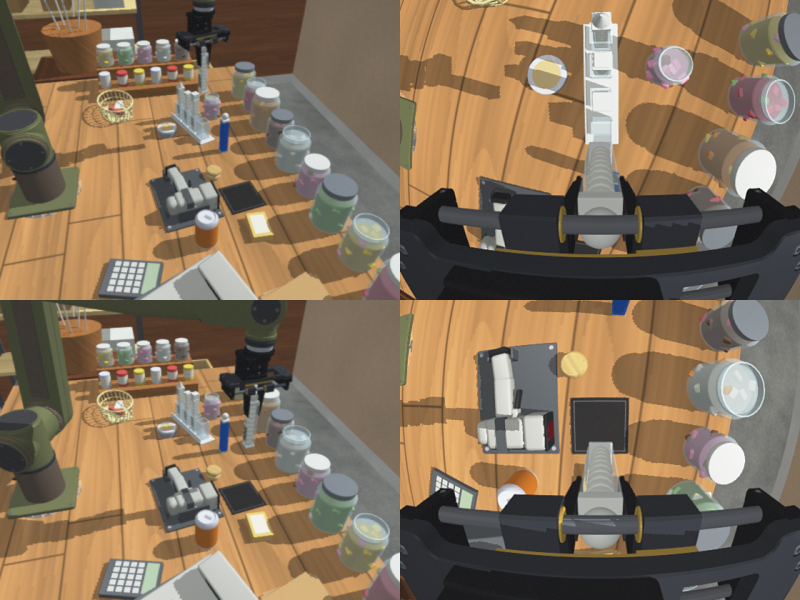

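View pics/w4.png

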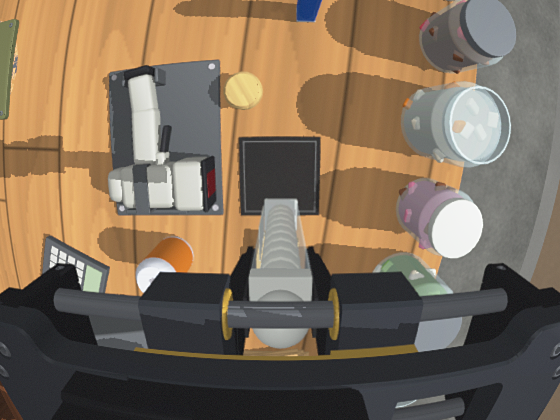

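```bash
python3 - <<'E'
from meas import *
d=dict(np.load('pics/w4.npz'))
c=np.array([fray(d,u,v,.003) for u,v in [(239.5,138),(320.5,137.5),(319.5,214.5),(241,214)]])
print(c.round(4),c.mean(0))
for a,b in [(0,1),(3,2)]: print(np.degrees(np.arctan2(*(c[b]-c[a])[::-1])))
e=c[0]-c[3];print(np.degrees(np.arctan2(-e[0],e[1])))
print([np.linalg.norm(c[i]-c[i-1]) for i in range(4)])
print('win',fray(d,213,157,.06),fray(d,213,205,.06))
b=np.array([fray(d,u,v,.008) for u,v in [(109,73),(220,60),(222,214),(117,213)]]);print('base',b.round(4),b.mean(0))
E
```

```text
[[ 0.5833 -0.1201]
 [ 0.7058 -0.1046]
 [ 0.7218 -0.2255]
 [ 0.5972 -0.2397]] [ 0.6520232  -0.17245561]
7.228197303313639
6.4964132128218965
6.611648340163837
[np.float64(0.12036073000551682), np.float64(0.12343738261259826), np.float64(0.1219565204723479), np.float64(0.12536769034058384)]
win [ 0.55610231 -0.14661807] [ 0.5613324 -0.2145256]
base [[ 0.3527 -0.0262]
 [ 0.5405 -0.0026]
 [ 0.5673 -0.2418]
 [ 0.3806 -0.2623]] [ 0.46027913 -0.13322696]
```

```bash
python3 - <<'E'
from meas import *
p=[.652,-.172]
ctrl.move_l(p+[.16],max_speed=.2)
ctrl.move_l(p+[.118],max_speed=.06); ctrl.dwell(.2)
r=ctrl.move_l(p+[.107],max_speed=.02,until_force=3)
print(r,ctrl.current_tool_pos(),ctrl.current_ft_force(),ctrl.current_clock())
snap('side','s5');snap('top','t5')
E
```

```text
True [ 0.65241983 -0.17208331  0.11092298] [1.36382922 0.14098616 3.41884462] 13.25
```

View pics/s5.png

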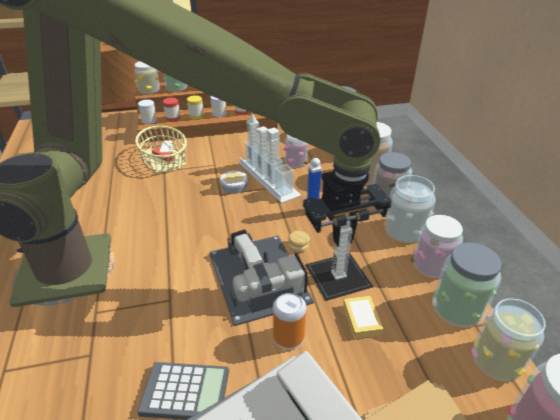

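```bash
python3 - <<'E'
from meas import *
W=cloud(dict(np.load('pics/top0.npz')));X,Y,Z=np.moveaxis(W,-1,0)
m=(X>.6)&(X<.9)&(Y<-.08)&(Y>-.27)&(Z>.08)
print(np.nanmin(X[m]),np.percentile(X[m],1),Z[m].max())
claw.grip(0.06); ctrl.dwell(.2)
print(ctrl.current_grip_width(),ctrl.current_ft_force(),ctrl.current_clock())
snap('side','s6')
E
```

```text
0.8356382108020224 0.8398748925182935 0.1533440030202546
0.06011497614971782 [-0.33604616  0.13760711  0.16420979] 14.3
```

View pics/s6.png

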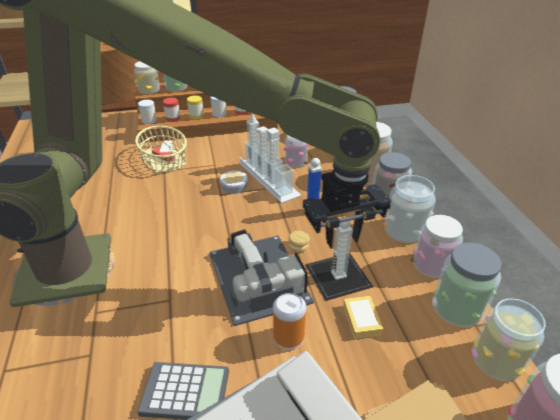

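The tube stands at about pixel (341,255) in the side view and the fingers are open around it. I'll raise the arm, then move over the trigger.

```bash
python3 - <<'E'
from meas import *
ctrl.move_l([.652,-.172,.33],max_speed=.2)
claw.grip(.095)
ctrl.move_l([.456,-.123,.25],max_speed=.2)
d=snap('side','s7');d=snap('wrist','w7');print(ctrl.current_clock(),ctrl.current_tool_pos(),ctrl.current_grip_width())
d=snap('top','t7')
b=cv2.imread('pics/s7.png')[150:310,210:400]
cv2.imwrite('pics/z7.png',cv2.resize(b,None,fx=3.7,fy=3.7,interpolation=cv2.INTER_CUBIC))
E
```

```text
17.7167 [ 0.45680046 -0.12325831  0.25050276] 0.09481738469146037
```

View pics/z7.png

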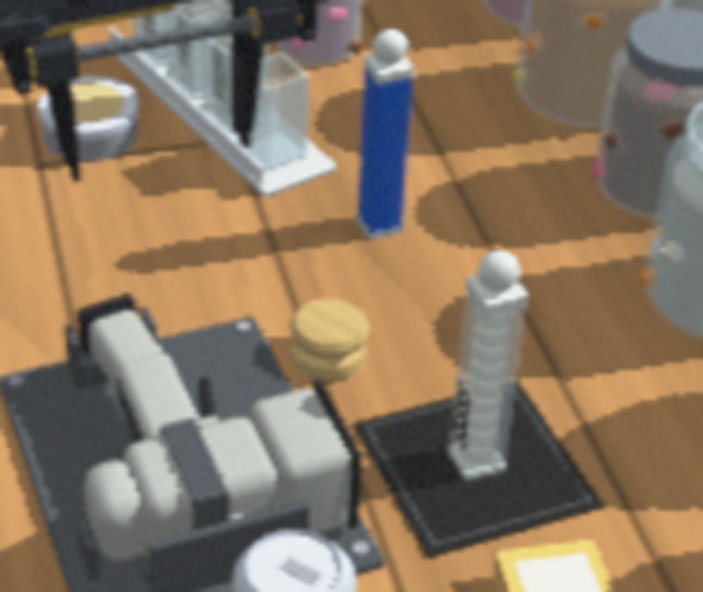

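View pics/w7.png

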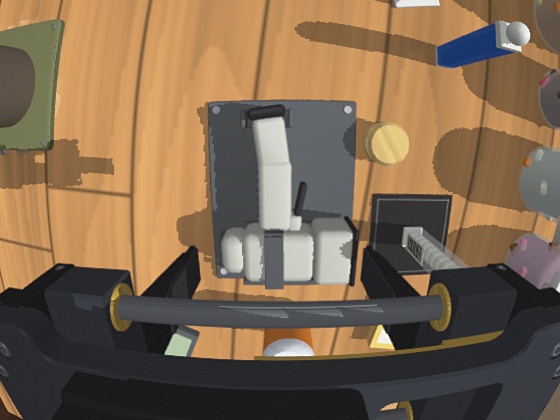

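View pics/t7.png

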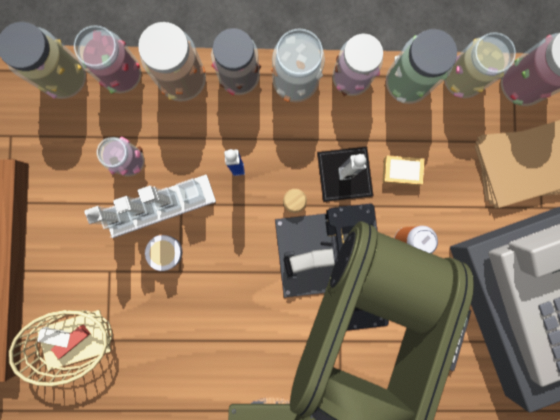

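```bash
python3 - <<'E'
from meas import *
d=dict(np.load('pics/w7.npz'))
a=np.radians(6.85); E=np.array([[np.cos(a),np.sin(a)],[-np.sin(a),np.cos(a)]])
def s(p): return (E@(np.array(p)-[.461,-.1224])*1000).round(1)
for n,u,v,z in [('blade tip front',307,183,.058),('blade base front',302,215,.058),('blade tip back',300,183,.058),('handle back r200',258,200,.05),('handle front r200',291,195,.055),('butt',266,110,.05),('head edge',265,229,.07),('TCPref',280,216,.03)]:
    print(n,s(fray(d,u,v,z)))
p=ctrl.current_tool_pos();print('tcp',s(p[:2]))
b=cv2.imread('pics/w7.png')[95:290,205:360]
cv2.imwrite('pics/z8.png',cv2.resize(b,None,fx=3.8,fy=3.8 if 0 else 3,interpolation=cv2.INTER_CUBIC))
E
```

```text
blade tip front [25.5 13. ]
blade base front [ 20.4 -24.8]
blade tip back [17.5 12.9]
handle back r200 [-31.   -8.7]
handle front r200 [ 7.5 -1.7]
butt [-20.8  95.5]
head edge [-22.2 -37.9]
TCPref [ -5.2 -34. ]
tcp [-4.4 -0.3]
```

View pics/z8.png

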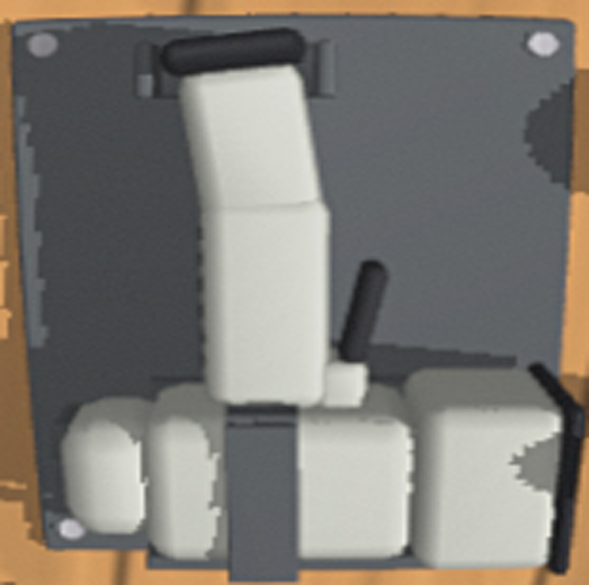

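```bash
python3 - <<'E'
from meas import *
a=np.radians(6.85); E=np.array([[np.cos(a),np.sin(a)],[-np.sin(a),np.cos(a)]])
p=list(np.array([.461,-.1224])+E.T@[-.007,-.002]); print(p)
ctrl.move_l(p+[.12],max_speed=.2)
ctrl.dwell(.2)
r=ctrl.move_l(p+[.029],max_speed=.06,until_force=4)
print(r,ctrl.current_tool_pos(),ctrl.current_ft_force(),ctrl.current_clock())
snap('wrist','w9');snap('side','s9')
if not r:
    for w in (.07,.06,.052):
        claw.grip(w); print(w,ctrl.current_grip_width(),(E@ctrl.current_ft_force()[:2]).round(2))
    snap('wrist','w10')
    print(ctrl.current_clock())
E
```

```text
[np.float64(0.45428850827646877), np.float64(-0.12522061674904117)]
False [ 0.45464453 -0.12534188  0.02943787] [-0.14005981  0.08520723 -0.05945254] 20.4333
0.07 0.07006218258865851 [-0.35 -0.19]
0.06 0.06018528231875972 [4.19 1.95]
0.052 0.05201044525344064 [5.13 3.1 ]
22.125
```

View pics/w9.png

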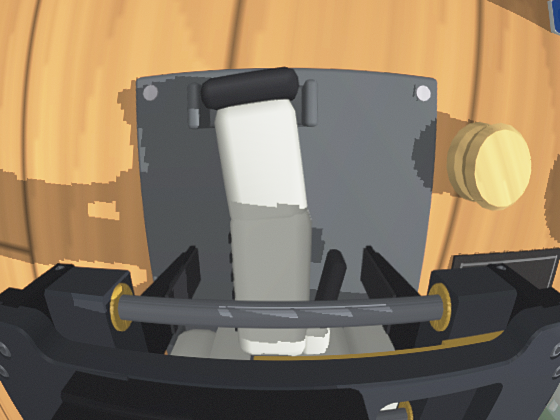

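View pics/w10.png

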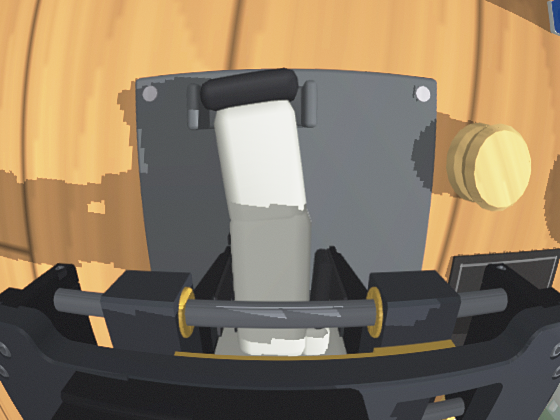

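```bash
python3 - <<'E'
from meas import *
a=np.radians(6.85); E=np.array([[np.cos(a),np.sin(a)],[-np.sin(a),np.cos(a)]])
for w in (.048,.046,.044,.036):
    claw.grip(w); print(w,ctrl.current_grip_width(),(E@ctrl.current_ft_force()[:2]).round(2),ctrl.current_tool_pos().round(4) if hasattr(ctrl.current_tool_pos(),'round') else ctrl.current_tool_pos())
ctrl.dwell(.3); print(ctrl.current_grip_width(),(E@ctrl.current_ft_force()[:2]).round(2),ctrl.current_clock())
snap('wrist','w11');snap('side','s11')
E
```

```text
0.048 0.048133742707806 [5.36 3.67] [ 0.4549 -0.1247  0.0292]
0.046 0.04595622738421071 [2.77 3.92] [ 0.4543 -0.1247  0.0292]
0.044 0.04596136186529603 [2.79 4.59] [ 0.4542 -0.1248  0.0292]
0.036 0.04585588978925665 [1.07 4.88] [ 0.4542 -0.1248  0.0292]
0.0464227349304505 [2.22 4.45] 23.4917
```

View pics/w11.png

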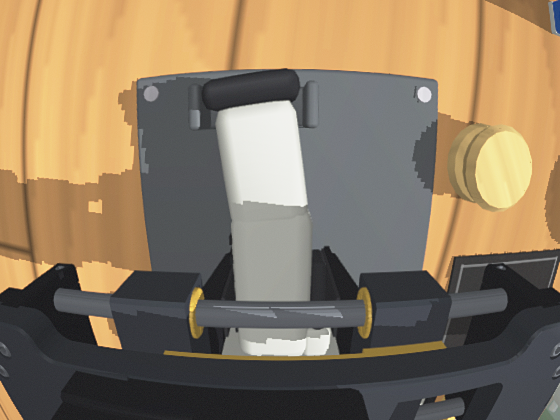

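```bash
python3 - <<'E'
from meas import *
claw.grip(.094); ctrl.dwell(.3)
print(ctrl.current_grip_width(),ctrl.current_ft_force())
snap('wrist','w12')
p=list(ctrl.current_tool_pos())
ctrl.move_l([p[0],p[1],.30],max_speed=.15)
snap('wrist','w13')
ctrl.goto([.30,.05,.42],q(6.85))
d=snap('top','t13');snap('side','s13');print(ctrl.current_clock())
b=cv2.imread('pics/s13.png')[150:330,210:400]
cv2.imwrite('pics/z13.png',cv2.resize(b,None,fx=3.3,fy=3.3,interpolation=cv2.INTER_CUBIC))
b=cv2.imread('pics/t13.png')[140:305,265:400]
cv2.imwrite('pics/z14.png',cv2.resize(b,None,fx=3.6,fy=3.6,interpolation=cv2.INTER_CUBIC))
W=cloud(d);X,Y,Z=np.moveaxis(W,-1,0);g=d['image'].astype(int)
m=(np.hypot(X-.652,Y+.172)<.05)&(Z>.12); print(m.sum(),np.nanmedian(W[m],0),rect(W[m][:,:2]))
m&=(Z>.157);v,u=np.nonzero(m);print('ball',onplane(d,[[u.mean(),v.mean()]],.1665))
W0=cloud(dict(np.load('pics/top0.npz')))
df=np.abs(W[...,2]-W0[...,2])>.02; df&=(Z>-1)
k,l,st,c=cv2.connectedComponentsWithStats(df.astype(np.uint8))
for i in range(1,k):
    if st[i,4]>25: print('changed',st[i],c[i].round(0))
E
```

```text
0.09396071868857728 [-0.25172629  0.17898377  0.80788157]
28.025
266 [ 0.64822402 -0.16621272  0.15558288] (array([ 652.2, -171.4]), array([28.1, 29. ]), 6.11)
ball [[ 0.65240747 -0.17152515]]
changed [340 155  26  24 434] [353. 167.]
changed [171 178  26  21 372] [183. 188.]
changed [ 178  341  117   79 5178] [228. 383.]
```

View pics/z13.png

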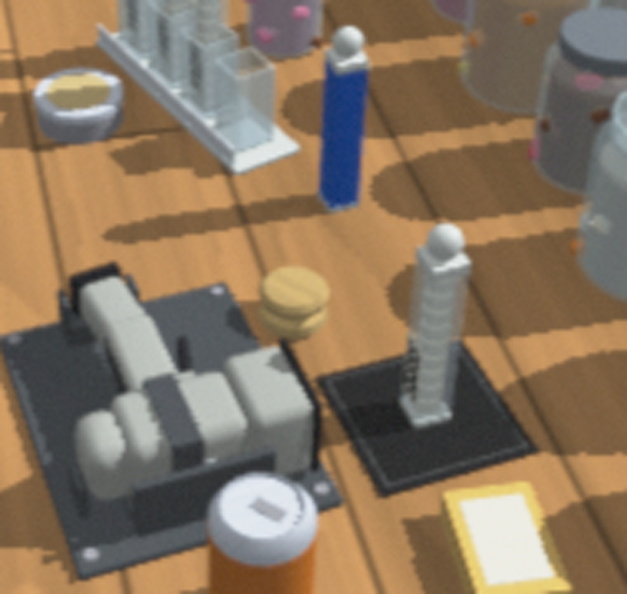

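View pics/t13.png

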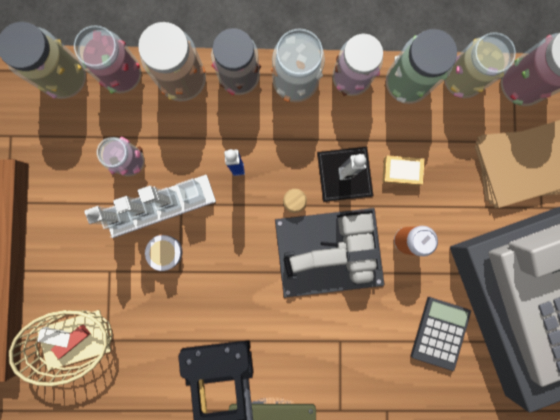

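View pics/w13.png

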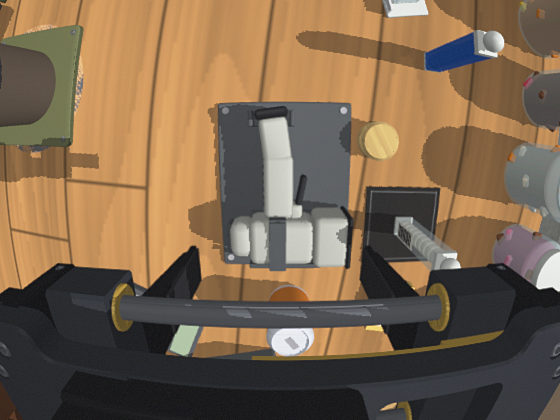

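The tube stands at (0.652, -0.171) with a yaw of about 6–7° and its label towards the window. The trigger blade is back at rest, at pixel (301,190) in the wrist view. Nothing else has moved, so I'm handing the job in.

```bash
python3 -c "
from h import *
print(ctrl.current_clock()); ctrl.close_job()"
```

```text
28.025
the job is handed in; nothing more can be done
```

I lifted the ball-capped tube out of the cup at the stand's right-hand end (seen from the robot). It now stands in the middle of the mat with its barcode label facing the scanner window. With the tube free, I squeezed the trigger home, let it go, moved the arm clear and handed in at 28.0 s of the allowed 58 s.

**Tube position:** in the last top view, the ball's centre is at (0.652, -0.172) and the mat's middle measured (0.652, -0.172). The tube's yaw is about 6.1°, against 6.85° for the scanner. It is upright, and the label side faces the window in the side view.

**Trigger:** the fingers stalled at about 46 mm, which matches the fully squeezed size (28 + 18 mm). There is no direct reading of the trigger angle, so this is inferred from the finger opening. The wrist picture afterwards shows the blade back at rest.

**Other goods:** comparing the top view's depth before and after, only the emptied cup, the tube on the mat and the arm itself changed by more than 20 mm in height. A small sideways shift of something else would not show up this way, but none is visible in the pictures.

**Disagreements:** the top and wrist views put the trigger blade and handle 2–4 mm off the scanner position I had worked out from the mat and head. I moved the squeeze point about 2 mm to allow for it. The side view put the mat's middle about 4 mm away from the other two views, and I used the top and wrist cameras, which agreed.

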